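# Index a sample carousel on by one station

### The arm

A 6-joint arm with a two-finger parallel gripper is mounted at the origin on the work surface. World frame = base frame: x ahead of the robot, y to its left, z up, the work surface at z = 0. Lengths are in mm, angles in rad, forces in N, time in s.
With the tool pointing down it reaches from about 300 to 875 mm from the base axis. Payload 4.2 kg.
Tool frame: the origin (TCP) lies at the very end of the fingers, on their centre line; the grasp point (between the pads) lies 19 mm behind it; z points along the fingers, y is the direction in which the jaws open and shut (so a half turn about z gives the same grasp; the last joint's range is limited). The gripper opens to 85 mm and grips with 20 to 120 N. Pads are 22 mm wide; open, the fingers measure 114 mm over their backs; the gripper's body (76 mm by 85 mm) begins 54 mm behind the grasp point. The pads swing forward as they close: fully open they stand 13 mm farther back than shut.
Start: joints at [1.268, 0.32, 1.565, -0, 1.257, -0.02], TCP at [160.453, 552.174, 231.338] pointing down, gripper open.
Joint ranges: [-3.11, 3.11], [-0.84, 2.01], [0.21, 2.61], [-1.34, 4.49], [0.05, 2.63], [-2.56, 2.56]. Speed limits (rad/s): [2.57, 2.57, 3.14, 3.14, 3.14, 3.14].

### API

Orientations are given as a unit quaternion [x, y, z, w].
In Python, from workcell import state, get_image, get_calibration, sign_off gives the robot as it stands.
- The arm moves only by the tool play_rows, never from a script. Its arguments are lists of equal length, an entry for each row: "dp": the shift along the tool's x, y, z in units of 40 mm (1.0 is 40 mm), a list of three; "roll": the turn about the tool's z in rad; "grip": the closure, from 0 (fully open) to 1 (shut). In form: {"dp": [[x, y, z], ...], "roll": [roll, ...], "grip": [grip, ...]}. A call has 1 to 8 rows; each row is the pose to reach, as a shift and turn from the pose measured when the call began, along the tool's axes at that moment; what a row does not reach only later rows make up. A row lasts 1/8 s, in which the tool goes at most 62.5 mm and 10.7 degrees, less where a joint would pass 70% of its speed; a pose out of reach is approached as far as the arm can. A call with a gripper value outside its range is refused whole. The fingers move at their own pace and stop on an object; "squeeze" is the grip in N (left out, the last holds). Time passes only in rows, so rows that repeat a pose let the fingers close. It gives the time, the measured TCP pose, the force and the opening at its end, in the units of the state.
- state(): the state, without advancing time (a new reading comes with each control period).
- get_image(name): name is "scene" or "top" or "wrist"; returns the picture (400x640x3 uint8, red, green, blue); there is no depth.
- get_calibration(name): a dict with "fx", "fy", "cx", "cy" (pixels), "R" (3x3) and "t" (3): a world point X has camera coordinates R X + t; the wrist camera has in their place "T_tool_cam" (4x4, takes a point from camera to tool coordinates, whose origin is the TCP and whose axes are the flange's). Camera axes: x right, y down, z forward; pixel columns grow to the right and rows downward; lengths in mm; the calibration is good to about 2 mm. A picture is of the moment at which its call begins: read the wrist's pose just before it. get_calibration takes no time and is no camera call.
- sign_off(): hands the job in, once; it reports no verdict.
The state is a dict: "clock": time; "joints": joint angles; "joint_velocities": joint speeds; "joint_torque": joint torques, N m; "ee_pos": TCP position; "eef_rot": TCP orientation; "wrist_force": force on the tool from outside, world axes, zero at the start; "moment": the same for the moment, N m; "finger_gap": opening from 0.0 (shut) to 1.0 (fully open).
Only numpy, scipy, OpenCV 4.12 (cv2) and the standard library are available. Lean on these libraries where they do the work, as an engineer would, in place of code of your own. Each camera call takes 0.05 s, during which the arm holds its last target. There are 200 camera calls.

### The job

Move the sample carousel on by exactly one station: press the spring plunger on its tower in with the fingertips and, holding it in, push the turntable round anticlockwise (seen from above) towards the next hole, not the other way and not on past that hole. Let the plunger spring fully out so that the turntable is locked at that hole. Pick nothing up: leave the jars standing in their places on the turntable and the other things on the bench undisturbed.

Things in the scene. Friction and masses are not known exactly. Their poses are not given: they have to be found in the camera images.
- base: fixed round base of the carousel, at any yaw: steel flange 300 mm across, 10 mm high, with six dark index marks (10 mm, at 138 mm radius, every 60 degrees); grey drum 244 mm across, 34 mm high. Origin: on the bench, on the turntable's axis; z up; its own +x points to the plunger's starting station
- reader (a point): window of the white reader fixed to the base beside the turntable, opposite the plunger's starting station: 64 mm wide, 108 mm tall, reaching from 140 mm (foot) to 201 mm from the axis; this point is 83 mm above the bench
- turntable (a joint): turn of the turntable (aluminium, 250 mm across, top 40 mm above the bench) in rad, positive anticlockwise from above; 0 at the start. A hole every 1.047 rad (60 degrees), the next at 1.047, each with up to 0.03 rad of play. Bearing friction about 0.25 N m, no spring: it stays where it is left. Locked while the plunger is out; free with the plunger 6 mm in or more
- plunger (a joint): how far the plunger is pressed in (straight down), in m: 0 out, in a hole; lets go at 0.006; hard stop at 0.012. Spring: 3 N when out, 8 N fully in. Let go between two holes, it stays about 6 mm in, its pin riding under the ring; the turntable can then still be pushed round by a lug, and the plunger springs out and locks by itself at the next hole it meets
- cap (a point): centre of the top face of the plunger's round steel cap on the turntable's tower: 34 mm across, flat, 10 mm thick, 90 mm from the turntable's axis, 114 mm above the bench when out, 102 mm when fully in; pressed straight down, it travels round with the turntable
- lug (a point): centre of the inner face of one of the tower's two upright aluminium lugs, the one ahead of the cap when turning anticlockwise; its twin stands behind the cap. Each 8 mm thick, 42 mm long along the radius, top 132 mm above the bench; inner faces 60 mm apart, 30 mm from the cap's centre. A shut fingertip fits between them, presses the cap and can push the lug sideways to turn the table
- hub (a point): point on the turntable's axis, at the top of its short central hub (40 mm across), 64 mm above the bench. The tower (42 by 76 mm at the top) stands at 90 mm from it in place of a jar, taller than the jars (94 mm above the bench)
- jar1: loose glass sample jar with a black screw lid, 47 mm across the lid, 54 mm tall, 90 g, standing between four 12 mm pins on the turntable; origin: centre of its underside, 40 mm above the bench; starts 60 degrees anticlockwise from the plunger
- jar2: loose glass sample jar with a black screw lid, 47 mm across the lid, 54 mm tall, 90 g, standing between four 12 mm pins on the turntable; origin: centre of its underside, 40 mm above the bench; starts 120 degrees anticlockwise from the plunger
- jar3: loose glass sample jar with a black screw lid, 47 mm across the lid, 54 mm tall, 90 g, standing between four 12 mm pins on the turntable; origin: centre of its underside, 40 mm above the bench; starts opposite the plunger, at the reader
- jar4: loose glass sample jar with a black screw lid, 47 mm across the lid, 54 mm tall, 90 g, standing between four 12 mm pins on the turntable; origin: centre of its underside, 40 mm above the bench; starts 60 degrees clockwise from the plunger (the place between it and jar3 is empty)
- spare_jar: bystander: the same jar standing on the bench beside the carousel; origin: centre of its underside
- spare_lid: bystander: loose black jar lid, 47 mm across and 14 mm high, on the bench beside the carousel; origin: centre of its underside
- wash_bottle: bystander: white plastic bottle, 64 mm across, 170 mm tall, on the bench to the right of the carousel; origin: centre of its underside
Things that resemble listed ones, but are neither listed nor needed, are in the scene too. Leave any red or yellow look-alike of the jar3 alone.

How it is judged:
By the outcome, as a careful person would: the job done as asked, in the order asked, and still so for the second after the job is handed in, with the robot touching nothing.
It also fails if it takes over 38 s, if anything falls off the work surface, if the arm or the gripper's body presses on something with over 40 N, if the wrist force passes 120 N, or if a joint passes its speed limit or range.

## Working session

There is one attempt and no reset: what is moved stays moved. The work goes in short steps, Python scripts to look and compute and a tool call to move; the robot and the scene stay as the last step left them, time stands still between calls to the robot, and variables do not carry over. Pictures are saved under pics/ and viewed, about 8 in all and at most 12, crops included, and the job is handed in when it is done.

Besides the shell and the picture viewer there is one more tool, called by a JSON object that holds its "api" and its "payload", one argument or row to a line. play_rows: Moves the arm, as the interface text tells. Its arguments: {"type":"object","properties":{"dp":{"type":"array","items":{"type":"array","items":{"type":"number"}}},"roll":{"type":"array","items":{"type":"number"}},"grip":{"type":"array","items":{"type":"number"}},"squeeze":{"type":"number"}},"required":["dp","roll","grip"]}

```bash
mkdir -p pics; ls; python3 - <<'E'
from workcell import *
import cv2
s=state();print(s)
for n in("scene","top"):
    cv2.imwrite(f"pics/{n}0.png",cv2.cvtColor(get_image(n),cv2.COLOR_RGB2BGR))
    print(n,get_calibration(n))
print(get_calibration("wrist"))
E
```

```text
pics
{'clock': 0.0, 'joints': array([ 1.26800285e+00,  3.20266806e-01,  1.56569114e+00,  2.05093885e-05,
        1.25741096e+00, -1.99818578e-02]), 'joint_velocities': array([ 0.00164596,  0.00034053,  0.00155869, -0.00015695, -0.00165563,
       -0.0003983 ]), 'joint_torque': array([ 5.19416990e-04, -4.15521419e+01, -2.34160119e+01, -3.57702987e-06,
        8.03012168e-03,  3.32820252e-05]), 'ee_pos': array([160.29477987, 551.69513739, 230.49198275]), 'eef_rot': array([ 1.40938114e-01,  9.90018010e-01, -8.75018073e-04, -1.52336912e-04]), 'wrist_force': array([ 0.21422117, -0.23110806, -0.92546776]), 'moment': array([-0.00898139,  0.03328091,  0.04309183]), 'finger_gap': 0.9965848815551275}
scene {'fx': 425.98769933807864, 'fy': 425.98769933807864, 'cx': 316.85197458372954, 'cy': 195.00018834891674, 'R': array([[-0.8561989 ,  0.51614326,  0.02279422],
       [ 0.31593138,  0.55796859, -0.76737111],
       [-0.40879188, -0.64982089, -0.64079795]]), 't': array([ 530.34463555,  -76.07293801, 1292.69175846])}
top {'fx': 490.4660493256108, 'fy': 490.4660493256108, 'cx': 325.87078633953445, 'cy': 199.34062281458165, 'R': array([[ 0.01165049, -0.99944476,  0.03121585],
       [-0.99380907, -0.01502297, -0.11008109],
       [ 0.11048892, -0.0297401 , -0.9934323 ]]), 't': array([ -84.30157781,  583.9800595 , 1257.1360571 ])}
{'fx': 334.7005813827254, 'fy': 334.7005813827254, 'cx': 322.6812576937428, 'cy': 197.25969344707494, 'T_tool_cam': array([[ 4.12615626e-04, -9.65623213e-01, -2.59945456e-01,
         6.55941340e+01],
       [ 9.99999373e-01,  6.69072650e-04, -8.98098850e-04,
        -2.90134769e-01],
       [ 1.04114749e-03, -2.59944922e-01,  9.65622884e-01,
        -1.41482183e+02],
       [ 0.00000000e+00,  0.00000000e+00,  0.00000000e+00,
         1.00000000e+00]])}
```

View pics/scene0.png

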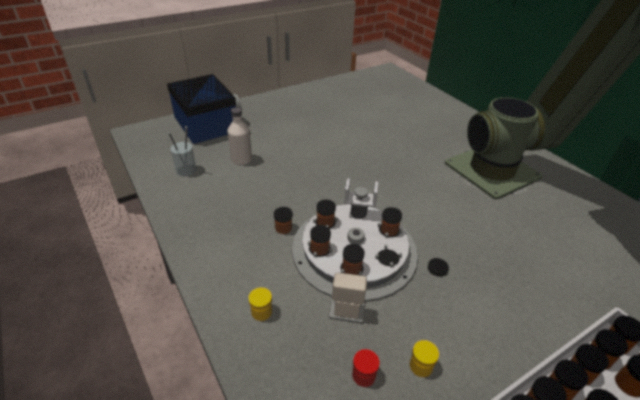

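View pics/top0.png

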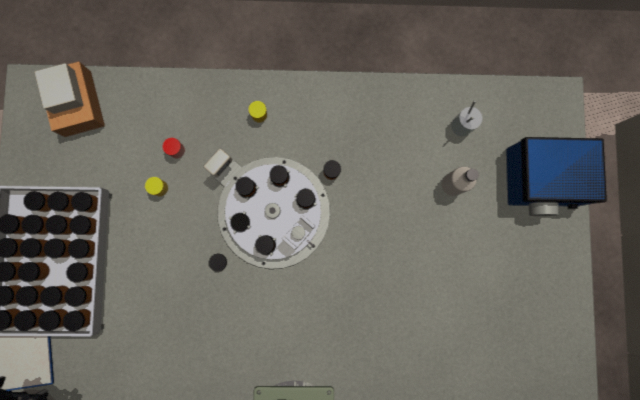

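```bash
cat > h.py <<'E'
import numpy as np, cv2
from workcell import *
from scipy.spatial.transform import Rotation as Ro
def ray(n,uv,pose=None):
    c=get_calibration(n); d=np.array([(uv[0]-c["cx"])/c["fx"],(uv[1]-c["cy"])/c["fy"],1])
    if n!="wrist": return -c["R"].T@c["t"], c["R"].T@d
    T=c["T_tool_cam"]; R=Ro.from_quat(pose["eef_rot"]).as_matrix()
    return R@T[:3,3]+pose["ee_pos"], R@T[:3,:3]@d
def onz(n,uv,z,pose=None):
    o,d=ray(n,uv,pose); return o+d*(z-o[2])/d[2]
def totool(p,pose):
    "world target -> dp units"
    R=Ro.from_quat(pose["eef_rot"]).as_matrix(); return R.T@(np.array(p)-pose["ee_pos"])/40
E
python3 - <<'E'
from h import *
im=cv2.imread("pics/top0.png")
print("hub",onz("top",(272,211),64),"cap",onz("top",(299,233),114))
print("reader",onz("top",(218,163),108))
a=cv2.resize(im[150:280,205:345],None,fx=5,fy=5,interpolation=cv2.INTER_CUBIC)
cv2.imwrite("pics/topc.png",a[:600])
s=state();print(Ro.from_quat(s["eef_rot"]).as_matrix().round(3))
h=onz("top",(272,211),64);h[2]=330;print(totool(h,s))
E
```

```text
hub [549.63745344  61.69806263  64.        ] cap [492.36520778  -9.34708118 114.        ]
reader [663.47399586 194.64867792 108.        ]
[[-0.96   0.279 -0.   ]
 [ 0.279  0.96  -0.002]
 [ 0.    -0.002 -1.   ]]
[-12.76510145  -9.05250647  -2.47146352]
```

View pics/topc.png

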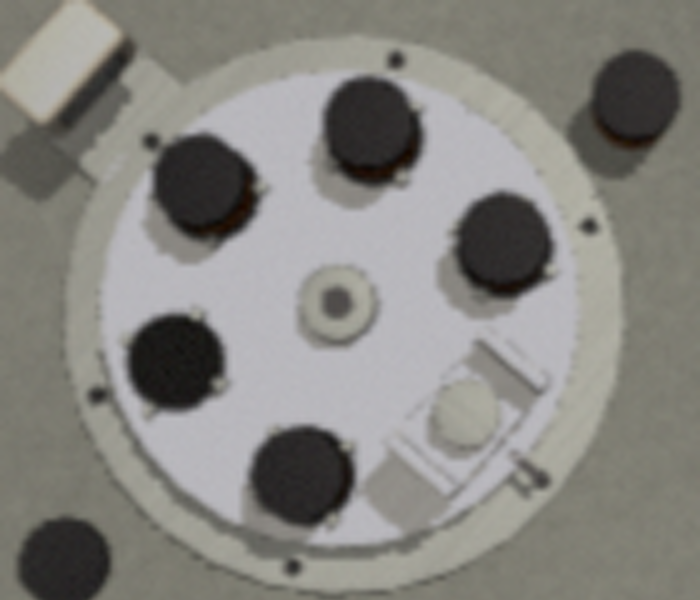

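{"api": "play_rows", "payload": {
  "dp": [
    [-0.4,-0.3,-0.5],
    [-1.2,-0.8,-1],
    [-2.1,-1.5,-1],
    [-3.1,-2.2,-1],
    [-4.1,-2.9,-1],
    [-5.1,-3.6,-1],
    [-5.9,-4.2,-1],
    [-6.6,-4.7,-1]
  ],
  "roll": [0.05,0.1,0.15,0.2,0.25,0.3,0.35,0.394],
  "grip": [1,1,1,1,1,1,1,1],
  "squeeze": 60
}}

```text
clock: 1.1
ee_pos: [362.4, 295.2, 272.3]
eef_rot: [0.334, 0.943, -0.0, 0.001]
wrist_force: [-0.3, 0.6, 0.2]
finger_gap: 0.002
```

```bash
python3 - <<'E'
from h import *
s=state();print(s["ee_pos"],s["finger_gap"],np.degrees(np.arctan2(*Ro.from_quat(s["eef_rot"]).as_matrix()[1::-1,0])))
print(totool((548,62,270),s))
E
```

```text
[362.35155439 295.20129897 272.26776884] 0.002152728810660904 140.96411952066606
[-7.27677047 -1.60541003  0.06785248]
```

{"api": "play_rows", "payload": {
  "dp": [
    [-0.5,-0.1,0],
    [-1.6,-0.35,0],
    [-2.8,-0.6,0],
    [-4.0,-0.9,0],
    [-5.2,-1.15,0],
    [-6.3,-1.4,0],
    [-7.1,-1.57,0],
    [-7.3,-1.6,0]
  ],
  "roll": [0,0,0,0,0,0,0,0],
  "grip": [1,1,1,1,1,1,1,1]
}}

```text
clock: 2.1
ee_pos: [549.4, 59.2, 273.7]
eef_rot: [0.336, 0.942, -0.0, 0.001]
wrist_force: [-0.5, -0.2, 0.5]
finger_gap: -0.001
```

```bash
python3 - <<'E'
from h import *
s=state();im=get_image("wrist");print(s["ee_pos"],s["joint_velocities"].round(3))
import pickle;pickle.dump(s,open("s1.pkl","wb"))
cv2.imwrite("pics/w1.png",im[:,:,::-1])
E
```

```text
[549.38992499  59.21404816 273.66477469] [-0.058  0.048 -0.06   0.02   0.029 -0.087]
```

View pics/w1.png

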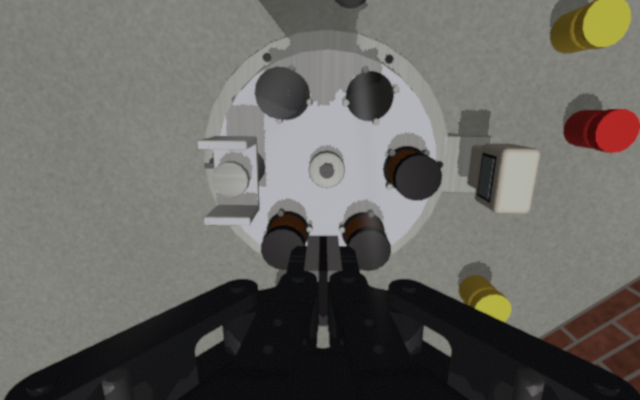

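```bash
python3 - <<'E'
from h import *
import pickle;s=pickle.load(open("s1.pkl","rb"))
hub=onz("wrist",(326.5,168.5),64,s);cap=onz("wrist",(231,178.5),114,s)
h2=onz("top",(272.2,210.2),64);c2=onz("top",(297.6,232.2),114)
h3=onz("top",(273.1-.2,211.7),10)
for h,c in((hub,cap),(h2,c2)):
    d=c-h;print(h.round(1),c.round(1),np.hypot(*d[:2]).round(1),np.degrees(np.arctan2(d[1],d[0])).round(1))
print(h3)
for uv in ((225,142),(232,220)): print("lug top edge",onz("wrist",uv,132,s))
print(onz("scene",(356,232),64),onz("scene",(362,191),114))
im=cv2.imread("pics/w1.png");cv2.imwrite("pics/w1c.png",cv2.resize(im[110:260,180:380],None,fx=4,fy=4,interpolation=cv2.INTER_CUBIC))
E
```

```text
[550.1  63.2  64. ] [494.5  -5.2 114. ] 88.2 -129.1
[551.7  61.2  64. ] [494.3  -5.9 114. ] 88.3 -130.5
[552.42529173  63.56869713  10.        ]
lug top edge [468.74097612  18.72473348 132.        ]
lug top edge [522.82919022 -24.24669048 132.        ]
[553.99844345  63.80990564  64.        ] [493.93262307  -3.71901734 114.        ]
```

View pics/w1c.png

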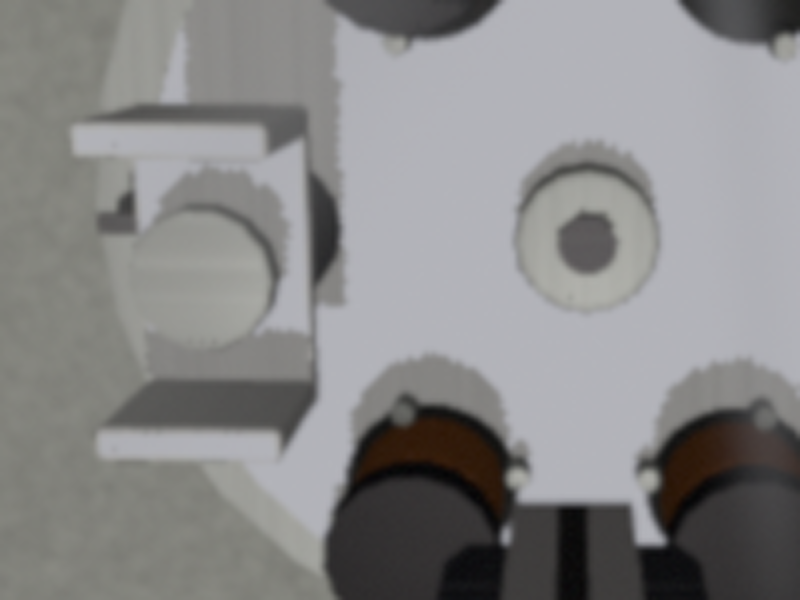

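```bash
cat >> h.py <<'E'
C=np.array([551.3,62.7])
def tgt(ang,z,r=90): a=np.radians(ang);return np.array([C[0]+r*np.cos(a),C[1]+r*np.sin(a),z])
def xang(s): return np.degrees(np.arctan2(*Ro.from_quat(s["eef_rot"]).as_matrix()[1::-1,0]))
def where(s):
    d=s["ee_pos"][:2]-C; print("pos",s["ee_pos"].round(1),"r %.1f ang %.1f xang %.1f"%(np.hypot(*d),np.degrees(np.arctan2(d[1],d[0])),xang(s)),"F",s["wrist_force"].round(1),"t",s["clock"])
E
python3 - <<'E'
from h import *
s=state();where(s)
cw=onz("wrist",(230.4,179.1),114,__import__("pickle").load(open("s1.pkl","rb")));print(cw)
import pickle;p=pickle.load(open("s1.pkl","rb"))
a,b=[onz("wrist",u,132,p) for u in((221.9,144.9),(227.4,220.9))];print(a,b,(a+b)/2,np.linalg.norm(a-b))
print(totool(tgt(-129.5,150),s),tgt(-129.5,150))
E
```

```text
pos [549.5  59.6 273.5] r 3.6 ang -120.4 xang 140.8 F [ 0.7 -0.4 -0.2] t 2.15
[494.53510066  -6.03719286 114.        ]
[468.84651368  15.03318823 132.        ] [520.84741357 -28.01427486 132.        ] [494.84696362  -6.49054331 132.        ] 67.50687126201336
[ 0.032096   -2.16131591  3.08685034] [494.05296018  -6.7462125  150.        ]
```

{"api": "play_rows", "payload": {
  "dp": [
    [0,-0.6,0.2],
    [0,-1.5,0.5],
    [0,-2.1,1.2],
    [0,-2.15,2.1],
    [0,-2.15,2.8],
    [0,-2.15,3.05],
    [0,-2.15,3.1],
    [0,-2.15,3.1]
  ],
  "roll": [0,0,0,0,0,0,0,0],
  "grip": [1,1,1,1,1,1,1,1]
}}

```text
clock: 3.15
ee_pos: [496.0, -7.0, 150.6]
eef_rot: [0.336, 0.942, -0.0, 0.002]
wrist_force: [0.4, -0.6, 0.4]
finger_gap: 0.003
```

```bash
python3 - <<'E'
from h import *
s=state();where(s);print(totool(tgt(-129.5,116),s))
im=get_image("wrist")
cv2.imwrite("pics/w2.png",im[:,:,::-1])
E
```

```text
pos [496.   -7.  150.6] r 89.0 ang -128.5 xang 140.8 F [ 0.4 -0.6  0.4] t 3.15
[ 0.04424779 -0.02738287  0.86403677]
```

View pics/w2.png

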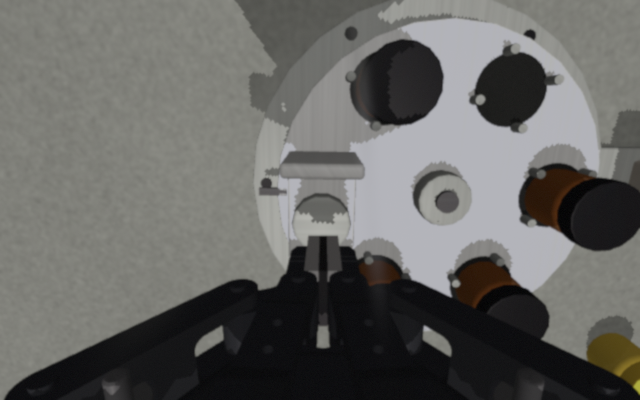

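{"api": "play_rows", "payload": {
  "dp": [
    [0.02,0,0.2],
    [0.04,0,0.5],
    [0.04,0,0.75],
    [0.04,0,0.85],
    [0.04,0,0.88],
    [0.04,0,0.92],
    [0.04,0,0.98],
    [0.04,0,0.98]
  ],
  "roll": [0,0,0,0,0,0,0,0],
  "grip": [1,1,1,1,1,1,1,1]
}}

```text
clock: 4.2
ee_pos: [495.3, -6.1, 111.8]
eef_rot: [0.336, 0.942, 0.0, 0.003]
wrist_force: [-0.5, 0.4, 3.7]
finger_gap: 0.002
```

```bash
python3 - <<'E'
from h import *
s=state();where(s);print(totool(tgt(-129.5,104.5),s))
E
```

```text
pos [495.3  -6.1 111.8] r 88.7 ang -129.2 xang 140.8 F [-0.5  0.4  3.7] t 4.2
[ 0.01417056 -0.03256335  0.1816837 ]
```

{"api": "play_rows", "payload": {
  "dp": [
    [0,0,0.05],
    [0,0,0.1],
    [0,0,0.15],
    [0,0,0.2],
    [0,0,0.2],
    [0,0,0.2]
  ],
  "roll": [0,0,0,0,0,0],
  "grip": [1,1,1,1,1,1]
}}

```text
clock: 4.95
ee_pos: [495.3, -6.1, 104.0]
eef_rot: [0.336, 0.942, 0.0, 0.003]
wrist_force: [-1.2, 0.2, 6.4]
finger_gap: 0.003
```

```bash
cat > arc.py <<'E'
from h import *
import sys
# arc targets: finger angle steps (deg), z
s=state();where(s)
d=s["ee_pos"][:2]-C;a0=np.degrees(np.arctan2(d[1],d[0]))
z=float(sys.argv[1])
for da in map(float,sys.argv[2:]):
    print(da,totool(tgt(a0+da,z,89.5),s).round(3),"roll",round(-np.radians(da),3))
E
python3 arc.py 104 3 6 9 12 15 18 21 24
```

```text
pos [495.3  -6.1 104. ] r 88.7 ang -129.1 xang 140.8 F [-1.2  0.2  6.4] t 4.95
3.0 [-0.117 -0.017  0.001] roll -0.052
6.0 [-0.234 -0.008  0.001] roll -0.105
9.0 [-0.35   0.007  0.002] roll -0.157
12.0 [-0.465  0.029  0.002] roll -0.209
15.0 [-0.579  0.056  0.003] roll -0.262
18.0 [-0.691  0.09   0.004] roll -0.314
21.0 [-0.802  0.129  0.004] roll -0.367
24.0 [-0.91   0.174  0.005] roll -0.419
```

{"api": "play_rows", "payload": {
  "dp": [
    [-0.12,-0.01,0],
    [-0.23,-0.01,0],
    [-0.35,0.01,0],
    [-0.465,0.03,0],
    [-0.58,0.055,0],
    [-0.69,0.09,0],
    [-0.8,0.13,0],
    [-0.91,0.175,0]
  ],
  "roll": [-0.05,-0.105,-0.157,-0.209,-0.262,-0.314,-0.367,-0.419],
  "grip": [1,1,1,1,1,1,1,1]
}}

```text
clock: 5.95
ee_pos: [526.8, -23.2, 104.1]
eef_rot: [0.132, 0.991, -0.0, 0.001]
wrist_force: [-4.2, 1.9, 6.3]
finger_gap: 0.001
```

```bash
python3 arc.py 104 3 6 9 12 15 18 21 24; python3 - <<'E'
from h import *
im=get_image("wrist")
cv2.imwrite("pics/w3.png",im[:,:,::-1])
E
```

```text
pos [526.8 -23.2 104.1] r 89.4 ang -105.9 xang 164.9 F [-4.2  1.9  6.3] t 5.95
3.0 [-0.117 -0.002  0.003] roll -0.052
6.0 [-0.234  0.006  0.003] roll -0.105
9.0 [-0.35   0.019  0.003] roll -0.157
12.0 [-0.466  0.039  0.004] roll -0.209
15.0 [-0.58   0.065  0.004] roll -0.262
18.0 [-0.693  0.097  0.004] roll -0.314
21.0 [-0.804  0.135  0.004] roll -0.367
24.0 [-0.913  0.178  0.005] roll -0.419
```

View pics/w3.png

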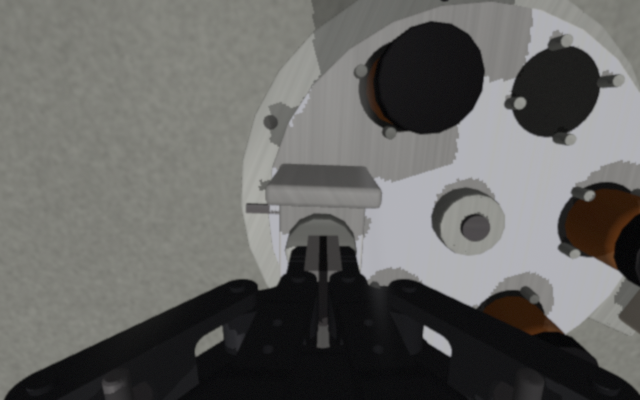

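```bash
cat > tab.py <<'E'
from h import *
def table(uv,s):
    p=onz("wrist",uv,132,s);d=p[:2]-C;a=np.degrees(np.arctan2(d[1],d[0]));print(p.round(1),"r %.1f"%np.hypot(*d),"tower angle %.1f turn %.1f"%(a+20.7,a+20.7+129.5))
E
python3 - <<'E'
from tab import *
s=state();table((325,195),s)
p=__import__("pickle").load(open("s1.pkl","rb"));table((221.9,144.9),p)
E
```

```text
[493.3 -13.8 132. ] r 96.0 tower angle -106.5 turn 23.0
[468.6  15.1 132. ] r 95.4 tower angle -129.4 turn 0.1
```

{"api": "play_rows", "payload": {
  "dp": [
    [-0.12,0,0],
    [-0.23,0.01,0],
    [-0.35,0.02,0],
    [-0.465,0.04,0],
    [-0.58,0.065,0],
    [-0.69,0.1,0],
    [-0.8,0.135,0],
    [-0.8,0.135,0]
  ],
  "roll": [-0.05,-0.105,-0.157,-0.209,-0.262,-0.314,-0.367,-0.367],
  "grip": [1,1,1,1,1,1,1,1]
}}

```text
clock: 7.0
ee_pos: [560.2, -26.7, 104.5]
eef_rot: [-0.052, 0.999, -0.001, 0.002]
wrist_force: [-2.8, 0.2, 5.9]
finger_gap: 0.002
```

```bash
python3 arc.py 104 3 6 9 12 ; python3 - <<'E'
from h import *
im=get_image("wrist")
cv2.imwrite("pics/w4.png",im[:,:,::-1])
E
```

```text
pos [560.2 -26.7 104.5] r 89.8 ang -84.3 xang -174.0 F [-2.8  0.2  5.9] t 7.0
3.0 [-0.117  0.01   0.013] roll -0.052
6.0 [-0.234  0.018  0.013] roll -0.105
9.0 [-0.35   0.033  0.013] roll -0.157
12.0 [-0.465  0.054  0.014] roll -0.209
```

View pics/w4.png

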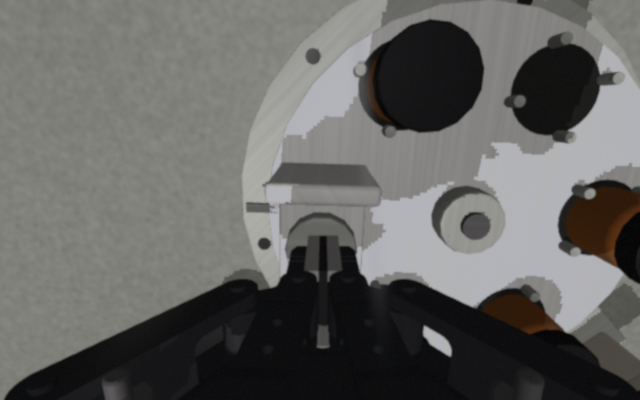

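{"api": "play_rows", "payload": {
  "dp": [
    [-0.1,0.01,0.01],
    [-0.2,0.02,0.01],
    [-0.3,0.03,0.01],
    [-0.36,0.035,0.01],
    [-0.36,0.035,0.01]
  ],
  "roll": [-0.045,-0.09,-0.135,-0.16,-0.16],
  "grip": [1,1,1,1,1]
}}

```text
clock: 7.68
ee_pos: [574.2, -24.2, 104.4]
eef_rot: [-0.132, 0.991, -0.001, 0.002]
wrist_force: [-2.2, -1.0, 7.1]
finger_gap: -0.002
```

```bash
python3 arc.py 118 0 3 6 9 12 15 18 ; python3 - <<'E'
from h import *
im=get_image("wrist")
cv2.imwrite("pics/w5.png",im[:,:,::-1])
a=cv2.imread("pics/w4.png");b=im[:,:,::-1]
# horizontal brightness edges of rear lug top face, mean over columns 300..350
for k in (a,b): print(k[170:225,300:345].mean((1,2)).round().astype(int))
E
```

```text
pos [574.2 -24.2 104.4] r 89.8 ang -75.3 xang -164.8 F [-2.2 -1.   7.1] t 7.675
0.0 [-0.001  0.007 -0.341] roll -0.0
3.0 [-0.118  0.009 -0.34 ] roll -0.052
6.0 [-0.235  0.017 -0.34 ] roll -0.105
9.0 [-0.351  0.032 -0.34 ] roll -0.157
12.0 [-0.467  0.052 -0.34 ] roll -0.209
15.0 [-0.581  0.079 -0.339] roll -0.262
18.0 [-0.693  0.111 -0.339] roll -0.314
[ 76  76  76  76  76  77  77  77  77  77  77  77  78  81  91 105 118 126
 131 135 138 139 138 138 137 136 135 134 133 133 132 129 124 117 113 118
 128 132 133 133 132 129 118 102  91  84  79  77  79  84  88  91  93  96
  97]
[ 78  79  79  79  79  79  79  79  79  79  80  84  96 114 130 140 147 150
 150 149 149 148 147 146 145 144 143 142 141 139 134 127 120 119 128 135
 136 137 136 136 130 116 101  91  85  80  80  83  88  92  95  97  99 100
 101]
```

{"api": "play_rows", "payload": {
  "dp": [
    [0,0,-0.15],
    [0,0,-0.34],
    [0,0,-0.34],
    [-0.1,0.01,-0.34],
    [-0.2,0.015,-0.34],
    [-0.3,0.025,-0.34],
    [-0.35,0.03,-0.34],
    [-0.35,0.03,-0.34]
  ],
  "roll": [0,0,0,-0.045,-0.09,-0.135,-0.157,-0.157],
  "grip": [1,1,1,1,1,1,1,1]
}}

```text
clock: 8.72
ee_pos: [587.2, -19.2, 117.8]
eef_rot: [-0.209, 0.978, -0.001, 0.001]
wrist_force: [0.3, -0.3, -0.5]
finger_gap: -0.002
```

```bash
python3 arc.py 118 0 1 2 3 4 5 6 7 8 9 10 ; python3 - <<'E'
from h import *
im=get_image("wrist")
cv2.imwrite("pics/w6.png",im[:,:,::-1])
E
```

```text
pos [587.2 -19.2 117.8] r 89.5 ang -66.3 xang -155.8 F [ 0.3 -0.3 -0.5] t 8.725
0.0 [-0.    -0.001 -0.005] roll -0.0
1.0 [-0.039 -0.001 -0.005] roll -0.017
2.0 [-0.078 -0.    -0.005] roll -0.035
3.0 [-0.117  0.001 -0.005] roll -0.052
4.0 [-0.156  0.003 -0.005] roll -0.07
5.0 [-0.195  0.006 -0.005] roll -0.087
6.0 [-0.234  0.009 -0.005] roll -0.105
7.0 [-0.273  0.013 -0.005] roll -0.122
8.0 [-0.312  0.018 -0.005] roll -0.14
9.0 [-0.35   0.024 -0.005] roll -0.157
10.0 [-0.389  0.03  -0.005] roll -0.175
```

View pics/w6.png

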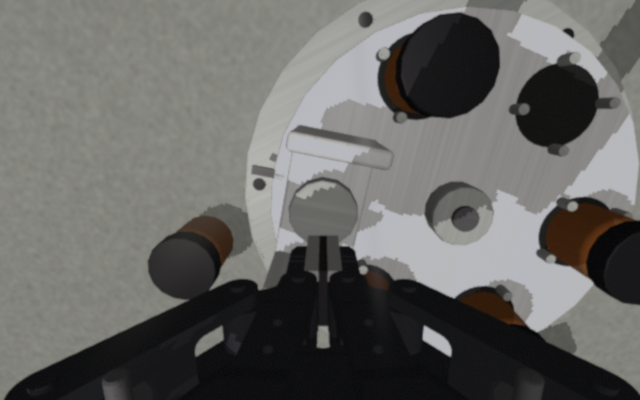

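{"api": "play_rows", "payload": {
  "dp": [
    [-0.06,0,0],
    [-0.12,0,0],
    [-0.16,0,0],
    [-0.2,0.005,0],
    [-0.22,0.01,0],
    [-0.24,0.01,0],
    [-0.26,0.01,0],
    [-0.26,0.01,0]
  ],
  "roll": [-0.027,-0.054,-0.072,-0.09,-0.1,-0.11,-0.115,-0.115],
  "grip": [1,1,1,1,1,1,1,1]
}}

```text
clock: 9.78
ee_pos: [595.6, -15.1, 117.7]
eef_rot: [-0.265, 0.964, -0.001, 0.0]
wrist_force: [-3.9, -3.0, 1.7]
finger_gap: 0.002
```

```bash
python3 arc.py 118 0 1 2 3 4 5 6; python3 - <<'E'
from h import *
im=get_image("wrist")
cv2.imwrite("pics/w7.png",im[:,:,::-1])
E
```

```text
pos [595.6 -15.1 117.7] r 89.5 ang -60.4 xang -149.2 F [-3.9 -3.   1.7] t 9.775
0.0 [-0.     0.001 -0.006] roll -0.0
1.0 [-0.039  0.    -0.006] roll -0.017
2.0 [-0.078  0.001 -0.006] roll -0.035
3.0 [-0.117  0.002 -0.006] roll -0.052
4.0 [-0.156  0.003 -0.006] roll -0.07
5.0 [-0.195  0.006 -0.006] roll -0.087
6.0 [-0.234  0.009 -0.006] roll -0.105
```

{"api": "play_rows", "payload": {
  "dp": [
    [-0.02,0,0],
    [-0.04,0,0],
    [-0.06,0,0],
    [-0.08,0,0],
    [-0.08,0,0]
  ],
  "roll": [-0.01,-0.02,-0.025,-0.035,-0.035],
  "grip": [1,1,1,1,1]
}}

```text
clock: 10.45
ee_pos: [598.7, -13.2, 117.7]
eef_rot: [-0.282, 0.959, -0.001, 0.001]
wrist_force: [-2.2, -1.1, 0.9]
finger_gap: -0.001
```

```bash
python3 - <<'E'
from h import *
where(state())
im=get_image("wrist")
cv2.imwrite("pics/w8.png",im[:,:,::-1])
a=[cv2.imread("pics/w%d.png"%i)[60:300,220:460] for i in(7,8)]
cv2.imwrite("pics/w78.png",cv2.resize(np.hstack(a),None,fx=1.66,fy=1.66))
E
```

```text
pos [598.7 -13.2 117.7] r 89.5 ang -58.1 xang -147.2 F [-2.2 -1.1  0.9] t 10.45
```

View pics/w78.png

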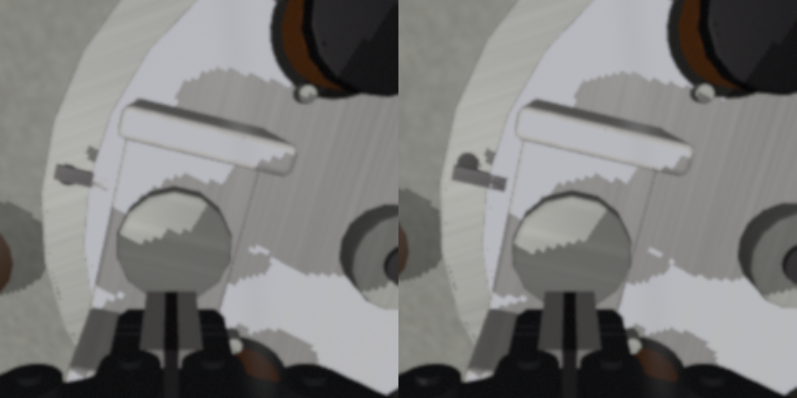

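{"api": "play_rows", "payload": {
  "dp": [
    [-0.02,0,0],
    [-0.035,0,0],
    [-0.035,0,0]
  ],
  "roll": [-0.01,-0.015,-0.015],
  "grip": [1,1,1]
}}

```text
clock: 10.88
ee_pos: [600.0, -12.4, 117.7]
eef_rot: [-0.289, 0.957, -0.001, 0.001]
wrist_force: [-1.9, -1.5, 0.1]
finger_gap: -0.0
```

```bash
python3 - <<'E'
from h import *
s=state();where(s);print("tangential F",Ro.from_quat(s["eef_rot"]).as_matrix().T@s["wrist_force"])
im=get_image("wrist")
cv2.imwrite("pics/w9.png",im[:,:,::-1])
for i in(6,7,8,9):
    g=cv2.imread("pics/w%d.png"%i,0)
    print(i,g[170:232,322])
E
```

```text
pos [600.  -12.4 117.7] r 89.5 ang -57.1 xang -146.4 F [-1.9 -1.5  0.1] t 10.875
tangential F [ 2.42615809 -0.24329825 -0.14932018]
6 [179 177 167 147 139 136 122  84  62  71 102 138 159 165 167 166 163 151
 125 108 105 105 105 105 106 105 105 105 106 106 107 106 107 108 109 110
 111 111 108 106 105 103 103 103 103 104 103 103 103 104 105 106 106 107
 107 106 104 104 105 105 104 104]
7 [136 127 104  73  65  88 125 154 163 165 164 162 161 160 160 159 160 160
 160 160 160 160 160 161 161 161 159 149 127 113 111 111 109 107 105 103
 103 102 102 103 103 103 103 103 104 104 106 106 108 107 105 104 104 104
 105 104 104 103 103 103 103 103]
8 [139 137 137 134 119  82  62  72 103 139 159 164 165 164 162 160 160 159
 159 159 159 160 159 160 159 160 160 161 161 161 161 163 164 165 164 153
 126 111 106 104 102 102 103 102 102 103 104 104 104 104 106 107 107 108
 106 105 104 104 105 104 104 103]
9 [145 138 137 133 116  79  63  75 108 143 160 164 165 164 161 160 159 159
 159 160 160 160 159 160 159 160 160 160 160 160 161 162 165 165 165 161
 145 122 108 104 102 103 103 103 103 103 103 103 103 104 106 106 107 107
 105 105 104 104 104 104 104 103]
```

{"api": "play_rows", "payload": {
  "dp": [
    [0.15,0,0],
    [0.3,0,0],
    [0.3,0,-0.5],
    [0.3,0,-1.4],
    [0.3,0,-2.4],
    [0.3,0,-3.3],
    [0.3,0,-3.8],
    [0.3,0,-3.9]
  ],
  "roll": [0,0,0,0,0.06,0.12,0.18,0.223],
  "grip": [1,1,1,1,1,1,1,1]
}}

```text
clock: 11.92
ee_pos: [590.3, -18.8, 275.9]
eef_rot: [-0.18, 0.984, -0.002, 0.003]
wrist_force: [-0.4, 0.4, -0.7]
finger_gap: 0.005
```

```bash
python3 - <<'E'
from h import *
import pickle
s=state();where(s);p=pickle.load(open("s1.pkl","rb"))
v=p["ee_pos"][:2]-C;R=Ro.from_euler("z",60,degrees=True).as_matrix()[:2,:2]
print(totool([*(C+R@v),p["ee_pos"][2]],s))
E
```

```text
pos [590.3 -18.8 275.9] r 90.3 ang -64.4 xang -159.2 F [-0.4  0.4 -0.7] t 11.925
[0.17183223 2.15313176 0.0464112 ]
```

{"api": "play_rows", "payload": {
  "dp": [
    [0.1,0.5,0.04],
    [0.17,1.2,0.04],
    [0.17,1.9,0.04],
    [0.17,2.15,0.04],
    [0.17,2.15,0.04],
    [0.17,2.15,0.04]
  ],
  "roll": [0,0,0,0,0,0],
  "grip": [1,1,1,1,1,1]
}}

```text
clock: 12.68
ee_pos: [553.6, 58.7, 273.7]
eef_rot: [-0.18, 0.984, -0.002, 0.003]
wrist_force: [-0.1, -0.0, -1.0]
finger_gap: 0.001
```

```bash
python3 - <<'E'
from h import *
s=state();where(s);im=get_image("wrist");import pickle;pickle.dump(s,open("s2.pkl","wb"))
cv2.imwrite("pics/w10.png",im[:,:,::-1])
a=[cv2.imread("pics/w%d.png"%i)[100:250,180:380] for i in (1,10)]
cv2.imwrite("pics/cmp.png",cv2.resize(np.hstack(a),None,fx=2,fy=2,interpolation=cv2.INTER_CUBIC))
E
```

```text
pos [553.6  58.7 273.7] r 4.6 ang -59.3 xang -159.3 F [-0.1 -0.  -1. ] t 12.675
```

View pics/cmp.png

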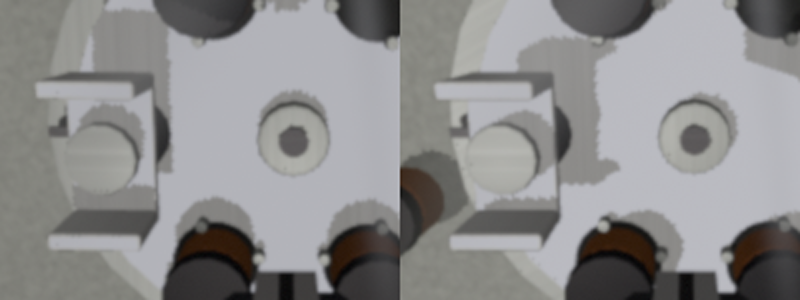

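{"api": "play_rows", "payload": {
  "dp": [
    [0.5,0.2,-0.5],
    [1.5,0.6,-1],
    [2.5,1.0,-1],
    [3.5,1.4,-1],
    [4.2,1.6,-1],
    [4.2,1.6,-1],
    [4.2,1.6,-1]
  ],
  "roll": [0,0,0,0,0,0,0],
  "grip": [1,1,1,1,1,1,1]
}}

```text
clock: 13.6
ee_pos: [374.7, 58.9, 312.8]
eef_rot: [-0.179, 0.984, -0.002, 0.004]
wrist_force: [-0.3, 0.1, -0.8]
finger_gap: 0.0
```

```bash
python3 - <<'E'
from h import *
where(state())
a=get_image("scene")[:,:,::-1];b=get_image("top")[:,:,::-1]
cv2.imwrite("pics/fin.png",np.hstack([cv2.resize(a[140:340,200:460],None,fx=1.5,fy=1.5),cv2.resize(b[100:300,130:390],None,fx=1.5,fy=1.5)]))
E
```

```text
pos [374.7  58.9 312.8] r 176.7 ang -178.8 xang -159.3 F [-0.3  0.1 -0.8] t 13.6
```

View pics/fin.png

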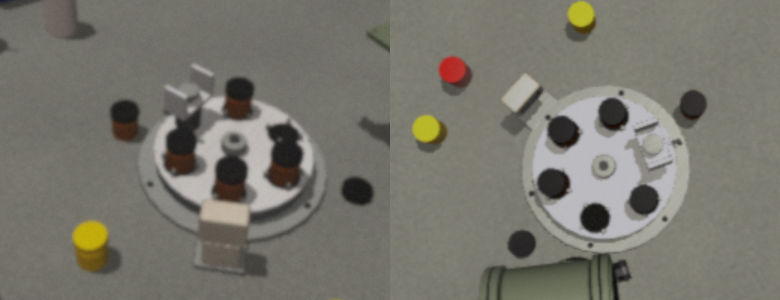

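```bash
python3 -c "
from workcell import *
print(sign_off())"
```

```text
the job is handed in; nothing more can be done
None
```

The carousel has moved on by one station, anticlockwise, and I handed the job in at about 13.6 s.

I pressed the plunger about 10 mm in with the shut fingertip and turned the table to about 53° with it held in. Then I lifted off the cap and pushed the leading lug the rest of the way, until the plunger sprang out at the next hole.

**Turn and lock:** a wrist picture taken from the same relative viewpoint as at the start, but turned 60°, shows the tower, lugs and cap in the same places to within a pixel or so. That puts the turn at about 60°, with the cap back at full height. The cap could be seen rising as the lug reached the hole.

**Jars and bench:** the last scene and top pictures show all four jars in their places. The spare jar, lid and bottle, and the look-alikes in view, look undisturbed. The arm ended clear of everything.

**Not checked:** I did not prove the lock by pushing hard against it. My last small push met only about 2.4 N, about what the bearing alone would give, so it did not reach the end of the hole's play. The lock rests on the cap's height and the turn angle.

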